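# Close the ball stock box and present the sample ball on its tray

## Robot

A 6-joint arm with a two-finger parallel gripper is mounted at the origin on the work surface. World frame = base frame: x ahead of the robot, y to its left, z up, the work surface at z = 0. Lengths are in m, angles in rad, forces in N, time in s.
With the tool pointing down it reaches from about 0.325 to 0.85 m from the base axis. Payload 15.5 kg.
Tool frame: the origin (TCP) lies midway between the tips of the shut fingers; the grasp point (between the pads) lies 19 mm behind it; z points along the fingers, y is the line along which they close (so a half turn about z gives the same grasp; the last joint's range is limited). The gripper opens to 91 mm and grips with 3 to 60 N. Pads are 32 mm wide; open, the fingers measure 118 mm over their backs; the gripper's body (76 mm by 178 mm) begins 60 mm behind the grasp point.
Start: joints at [1.244, 0.494, 1.345, -0, 1.302, -0.096], TCP at [0.144, 0.608, 0.214] pointing down, gripper open.
Joint ranges: [-2.91, 2.91], [-0.82, 2.16], [0.22, 2.67], [-1.22, 4.37], [0.12, 2.79], [-3.08, 3.08]. Speed limits (rad/s): [1.89, 1.89, 2.57, 3.01, 3.01, 3.01].

## Interface

Orientations are given as a unit quaternion [w, x, y, z].
In Python, from bench import manip gives the robot as it stands. The module is installed in compiled form; this text tells all that it offers.
- The arm moves only by the shell command python3 -m crank 'ROWS'. ROWS is JSON, a list of rows, each a list of 7 numbers: the shift along the tool's x, y, z in cm, then the turn, a rotation vector about the tool's x, y, z in degrees, then the finger opening in cm, from 0 to 9.12. In form: [[dx, dy, dz, rx, ry, rz, claw], ...]. A call has 1 to 12 rows; each row is the pose to reach, as a shift and turn from the pose commanded when the call began, along the tool's axes at that moment; what a row does not reach only later rows make up. A row lasts 1/8 s, in which the tool goes at most 62.5 mm and 10.7 degrees, less where a joint would pass 70% of its speed; a pose out of reach is approached as far as the arm can. A call with a gripper value outside its range is refused whole. The fingers move at their own pace and stop on an object; the grip force is fixed at half the most. Time passes only in rows, so rows that repeat a pose let the fingers close. It gives the time, the measured TCP pose, the force, the opening and the grip force at its end, in the units of the state.
- manip.state(): the state, without advancing time (a new reading comes with each control period).
- manip.get_image(name): name is "scene" or "side" or "wrist"; returns a dict with "frame" (420x560x3 uint8, red, green, blue), "z_map" (420x560 float32, m along the optical axis (not along the pixel's ray), 0 where there is no reading), "fx", "fy", "cx", "cy" (pixels), "world_from_camera" (4x4, takes a point from camera to world coordinates). Camera axes: x right, y down, z forward; pixel columns grow to the right and rows downward; lengths in m; the calibration is good to about 2 mm. A picture is of the moment at which its call begins.
- manip.close_job(): hands the job in; it is judged then, once.
The state is a dict: "clock": time; "joint_pos": joint angles; "qd": joint speeds; "effort": joint torques, N m; "eef_pos": TCP position; "eef_rot": TCP orientation; "ft_force": force on the tool from outside, world axes, zero at the start; "ft_torque": the same for the moment, N m; "finger_gap": finger opening in m; "finger_force": force on a finger pad.
Only numpy, scipy, OpenCV 4.12 (cv2) and the standard library are available. Lean on these libraries where they do the work, as an engineer would, in place of code of your own. Each camera call takes 0.05 s, during which the arm holds its last target. There are 200 camera calls.

## Task

Slide the orange cover of the ball stock box fully shut first, so that nothing can drop in among the stock; then lift the blue tray with its loose steel ball by the yellow handle, without tipping it or letting the ball out of its pocket, and carry it to the closed box. Finish while still holding the tray level and still, over the middle of the box, with the underside of the tray about 10 cm above the cover, and leave the other things on the bench as they are.

Things in the scene. Friction and masses are not known exactly. Their poses are not given: they have to be found in the camera images.
- stock_box: Grey plastic box fixed to the bench, 110 x 200 x 58 mm (x, y, z). Origin: centre of its underside; z up, y along its length. The half towards its -y is an open compartment of steel balls; the half towards +y is a fixed flat deck. Two dark steel guide rails run along y at its x edges, tops at z = 58 mm; the cover slides between them.
- box_middle (a point): Middle of the box's length and width, at the height of the cover's top face (56 mm above the bench); axes as the box's.
- cover (a joint): Slide of the orange cover along the box's y, in m: 0 = fully shut over the ball compartment (a stop), 0.09 = fully open over the deck. Growing values move towards the box's +y. Friction about 2 N, no spring: it stays where it is left.
- cover_grip (a point): Centre of the black upright grip on the cover, 40 x 14 x 36 mm (x along box x, y along box y, z); the grip rises 36 mm from the cover's top face (from 56 to 92 mm above the bench). The orange cover plate is 97 x 100 x 6 mm, the grip stands at its centre. Moves with the cover; with the cover shut this point lies at the box's x = 0, y = -48 mm. Axes as the box's.
- tray_grip (a point): Centre of the upright yellow handle of the loose blue tray. Handle 44 x 14 x 60 mm (tray x, y, z), at the middle of the tray. The tray plate is 156 x 80 x 12 mm; its underside lies 42 mm below this point, the handle's top 30 mm above. Two round pockets, 40 mm wide and 3 mm deep, lie at tray x = +50 mm and -50 mm, y = 0; z up. Tray 0.16 to 0.29 kg.
- pocket (a point): Where the ball's centre is when it sits in the middle of its pocket: tray x = +50 mm, y = 0, 21 mm above the tray's underside. Axes as the tray's.
- ball_center (a point): Centre of the loose polished steel ball, 24 mm in diameter, 56 g. It lies in the pocket at tray +x, kept only by the 3 mm rim, and rolls a few mm about in it; the other pocket is empty.
- glue_jar: Yellow jar with red cap, 60 mm wide, 80 mm high; origin at the centre of its underside. Leave alone.
- tape_roll: Green roll of tape lying flat, 70 mm wide, 25 mm high; origin at the centre of its underside. Leave alone.
- rivet_box: Clear box with white lid, 77 x 112 x 43 mm; origin at the centre of its underside. Leave alone.
- spray_bottle: Blue spray bottle with white head, 54 mm wide, 137 mm high; origin at the centre of its underside. Leave alone.
Things that resemble listed ones, but are neither listed nor needed, are in the scene too. What is shaped like the part that bears tray_grip but turquoise is not meant.

How it is judged:
By the outcome, as a careful person would: the job done as asked, in the order asked, and still so for the second after the job is handed in, while the arm keeps its last pose, push and grip.
It also fails if it takes over 58 s, if anything falls off the work surface, if the arm or the gripper's body presses on something with over 40 N, if the wrist force passes 120 N, or if a joint passes its speed limit or range.

## Working session

There is one attempt and no reset: what is moved stays moved. The work goes in short steps, Python scripts to look and compute and a shell command to move; the robot and the scene stay as the last step left them, time stands still between calls to the robot, and variables do not carry over. Pictures are saved under pics/ and viewed, at most 10 in all, crops included, and the job is handed in when it is done.

```bash
mkdir -p pics; cat > h.py <<'E'
import numpy as np, cv2
from bench import manip
from scipy.spatial.transform import Rotation as R
def snap(n,f):
    d=manip.get_image(n); np.savez(''+f+'.npz',**d)
    cv2.imwrite('pics/'+f+'.png',d['frame'][:,:,::-1]); return d
def pt(d,u,v):
    z=float(d['z_map'][v,u]); return (d['world_from_camera']@[(u-d['cx'])/d['fx']*z,(v-d['cy'])/d['fy']*z,z,1])[:3]
def cloud(d):
    h,w=d['z_map'].shape; u,v=np.meshgrid(np.arange(w),np.arange(h)); z=d['z_map']
    p=np.stack([(u-d['cx'])/d['fx']*z,(v-d['cy'])/d['fy']*z,z,np.ones_like(z)],-1)
    return (p@np.array(d['world_from_camera']).T)[...,:3]
def tool(): 
    s=manip.state(); q=s['eef_rot']; return np.array(s['eef_pos']),R.from_quat([q[1],q[2],q[3],q[0]]),s
def rel(target,yaw=None):
    p,r,s=tool(); print('shift cm',(r.inv().apply(np.array(target)-p)*100).round(2))
E
python3 - <<'E'
from h import *
snap('scene','s1'); snap('side','d1')
p,r,s=tool(); print(p,r.as_matrix().round(3),s)
E
```

```text
[0.14348813 0.60796334 0.21339847] [[-0.973  0.23  -0.   ]
 [ 0.23   0.973 -0.001]
 [ 0.    -0.001 -1.   ]] {'clock': 0.1, 'joint_pos': array([ 1.24347833e+00,  4.94130413e-01,  1.34605026e+00, -2.07858510e-05,
        1.30249960e+00, -9.55341959e-02]), 'qd': array([ 0.00076157, -0.00045598, -0.00040313,  0.00091415,  0.00070358,
        0.00142506]), 'effort': array([ 1.56405462e-03, -8.80239844e+01, -3.82540226e+01,  7.05978647e-02,
        4.81597788e-02, -5.16982391e-05]), 'eef_pos': array([0.14348813, 0.60796334, 0.21339847]), 'eef_rot': array([-1.04324432e-04,  1.15629893e-01,  9.93292219e-01, -5.33803340e-04]), 'ft_force': array([-0.50066701,  0.29697989,  0.25518641]), 'ft_torque': array([-0.00865501,  0.0131205 ,  0.03578321]), 'finger_force': 0.0, 'finger_gap': 0.09121485572612781}
```

View pics/s1.png

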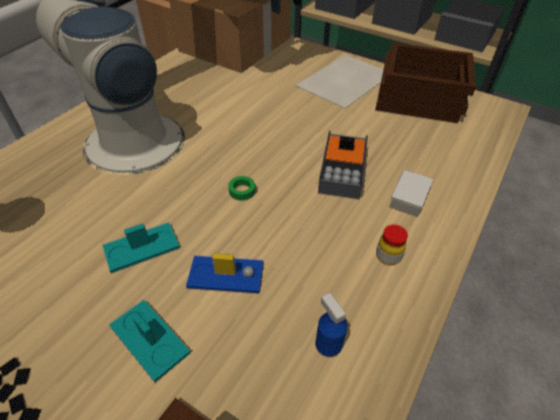

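View pics/d1.png

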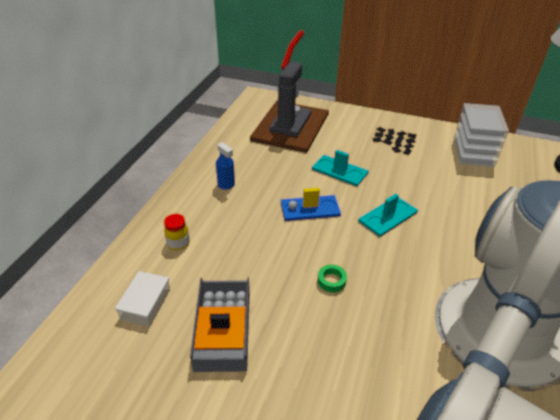

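The scene view shows the stock box at about (345,165), with its orange cover at (346,150), its black grip at (347,143) and the open balls at (343,175). The blue tray is at (226,273), with a yellow handle at (224,264) and the ball at (248,271). There are three handled trays: turquoise at (141,245), turquoise at (150,338) and blue with a yellow handle at (226,273). Only the blue one fits the description; I'll confirm it in a crop.

```bash
python3 - <<'E'
from h import *
for f,hb in (('s1',(180,240,275,300)),('d1',(270,180,350,225))):
    d=np.load(f+'.npz'); c=cloud(d); hsv=cv2.cvtColor(d['frame'],cv2.COLOR_RGB2HSV); H,S,V=[hsv[...,i].astype(int) for i in range(3)]
    z=c[...,2]; ok=d['z_map']>0
    def rect(m,n):
        p=c[m&ok]; 
        if len(p)<8: print(f,n,len(p)); return
        r=cv2.minAreaRect((p[:,:2]*1000).astype(np.float32)); print(f,n,len(p),'mean',p.mean(0).round(4),'rect',np.round(r[0],1),np.round(r[1],1),round(r[2],1),'z',np.percentile(p[:,2],[2,50,98]).round(4))
    box=np.zeros_like(ok); box[hb[1]:hb[3],hb[0]:hb[2]]=1
    rect((H>5)&(H<15)&(S>230)&(V>150)&(z>.045)&(z<.065),'cover')
    rect((H>110)&(H<125)&(S>180)&box&(z<.02)&(z>.006),'tray')
    rect((H>18)&(H<32)&(S>200)&box&(z>.066),'handletop')
    rect((S<60)&box&(z>.015),'ball')
    o=c[(H>5)&(H<15)&(S>230)&(V>150)&(z>.045)&(z<.065)&ok]; m=o.mean(0)
    near=np.hypot(c[...,0]-m[0],c[...,1]-m[1])<.16
    rect(near&(z>.07)&(z<.1),'grip'); rect(near&(z>.03)&(z<.063)&(np.hypot(c[...,0]-m[0],c[...,1]-m[1])<.14)&(V<110),'boxdark')
d=np.load('s1.npz')['frame'][:,:,::-1]
a=cv2.resize(d[215:310,170:290],(480,380),interpolation=3); b=cv2.resize(d[120:215,300:370],(280,380),interpolation=3)
cv2.imwrite('pics/c1.png',np.hstack([a,b]))
E
```

```text
s1 cover 97 mean [0.5607 0.2295 0.056 ] rect [562.6 236.8] [87.9 89.9] 20.4 z [0.053  0.0561 0.0583]
s1 tray 37 mean [ 0.5262 -0.2352  0.0112] rect [ 514.6 -235.1] [151.2  77.4] 28.4 z [0.0074 0.0113 0.0143]
s1 handletop 106 mean [ 0.5154 -0.2355  0.0708] rect [ 514.7 -234.7] [38.  11.5] 29.8 z [0.0662 0.0711 0.0734]
s1 ball 103 mean [ 0.5497 -0.2188  0.0285] rect [ 533.8 -230.1] [83.  17.8] 34.4 z [0.0158 0.0291 0.0503]
s1 grip 146 mean [0.5643 0.2364 0.0845] rect [563.4 239.5] [39.7 17.5] 18.7 z [0.0707 0.0855 0.0942]
s1 boxdark 680 mean [0.5898 0.173  0.0465] rect [573.8 211.8] [110.1 203.8] 20.7 z [0.0306 0.0473 0.0605]
d1 cover 1
d1 tray 2
d1 handletop 54 mean [ 0.5121 -0.2283  0.0706] rect [ 512.6 -228.7] [39.9 13.7] 33.4 z [0.0663 0.0709 0.0739]
d1 ball 54 mean [ 0.5472 -0.2081  0.028 ] rect [ 527.2 -216.6] [80.6 17.5] 25.4 z [0.017  0.0277 0.0429]
d1 grip 241 mean [0.5622 0.2452 0.0857] rect [563.1 243.1] [40.2 16. ] 22.3 z [0.0709 0.0884 0.0941]
d1 boxdark 797 mean [0.5518 0.2657 0.0482] rect [569.9 223.9] [109. 184.] 20.8 z [0.0309 0.0488 0.061 ]
```

View pics/c1.png

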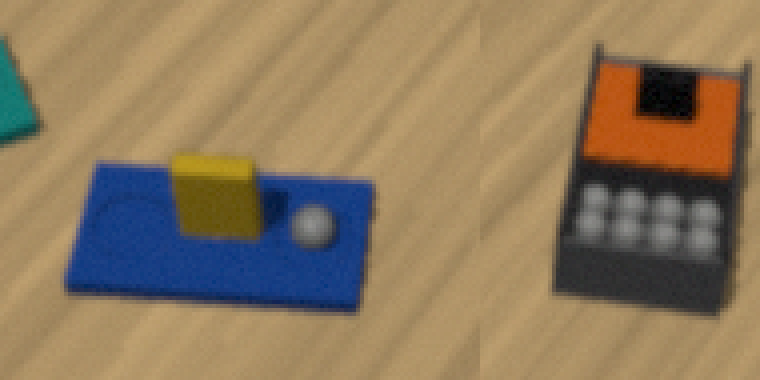

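The crop confirms it: a blue tray with a yellow handle, the ball in its +x pocket, and the left pocket empty. In the right half of the crop, the cover is open towards +y. I'm moving above the cover grip.

```bash
python3 -m crank '[[-49.3,-26,6,0,0,-34,9],[-49.3,-26,6,0,0,-34,9],[-49.3,-26,6,0,0,-34,9],[-49.3,-26,6,0,0,-34,9],[-49.3,-26,6,0,0,-34,9],[-49.3,-26,6,0,0,-34,9],[-49.3,-26,6,0,0,-34,9],[-49.3,-26,6,0,0,-34,9],[-49.3,-26,6,0,0,-34,9],[-49.3,-26,6,0,0,-34,9],[-49.3,-26,6,0,0,-34,9],[-49.3,-26,6,0,0,-34,9]]'
python3 - <<'E'
from h import *
d=snap('wrist','w1'); c=cloud(d); z=c[...,2]; ok=d['z_map']>0
hsv=cv2.cvtColor(d['frame'],cv2.COLOR_RGB2HSV)
near=np.hypot(c[...,0]-.563,c[...,1]-.241)<.05
def rect(m,n):
    p=c[m&ok]; r=cv2.minAreaRect((p[:,:2]*1000).astype(np.float32)) if len(p) else 0; print(n,len(p),r, p[:,2].mean() if len(p) else 0)
rect(near&(z>.084)&(z<.096),'grip')
rect((hsv[...,0]>5)&(hsv[...,0]<15)&(hsv[...,1]>230)&(z>.05)&(z<.062),'cover')
p,r,s=tool(); print(p,r.as_matrix().round(3)); rel([.563,.241,.066])
E
```

```text
clock: 1.6
eef_pos: [0.5625, 0.243, 0.154]
eef_rot: [-0.0, -0.18, 0.984, 0.0]
ft_force: [-0.5, 0.0, 0.2]
finger_gap: 0.0899
finger_force: 0.0
grip 1243 ((561.2994384765625, 241.35107421875), (40.06810760498047, 13.4941987991333), 20.510486602783203) 0.09099185827938094
cover 212 ((559.537353515625, 259.0372009277344), (54.83078384399414, 37.43815612792969), 85.368896484375) 0.055351452932600916
[0.56251962 0.24316498 0.15408667] [[-0.935 -0.355 -0.   ]
 [-0.355  0.935  0.   ]
 [ 0.     0.    -1.   ]]
shift cm [ 0.03 -0.22  8.81]
```

View pics/w1.png

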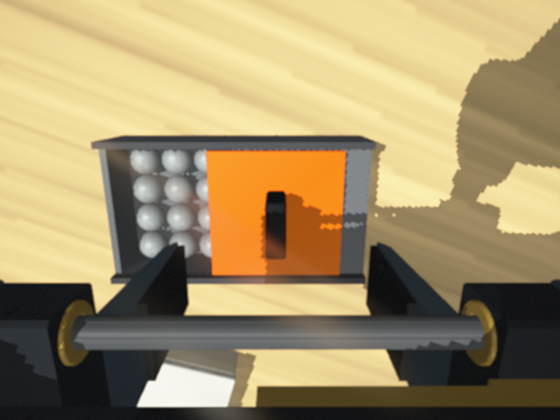

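The fingers are aligned with the grip at (275,225), with the ball compartment to the left. I'll descend and grip.

```bash
python3 -m crank '[[0.2,-0.1,3,0,0,0,7],[0.2,-0.1,6,0,0,0,6],[0.2,-0.1,8.6,0,0,0,5],[0.2,-0.1,8.6,0,0,0,4],[0.2,-0.1,8.6,0,0,0,2],[0.2,-0.1,8.6,0,0,0,0.5],[0.2,-0.1,8.6,0,0,0,0.5],[0.2,-0.1,8.6,0,0,0,0.5],[0.2,-0.1,8.6,0,0,0,0.5]]'
```

```text
clock: 2.78
eef_pos: [0.5624, 0.2405, 0.0684]
eef_rot: [0.0, -0.18, 0.984, 0.0]
ft_force: [-0.6, -0.4, 6.1]
finger_gap: 0.0136
finger_force: 30.0
```

```bash
python3 -m crank '[[0,-0.7,0,0,0,0,0.5],[0,-1.4,0,0,0,0,0.5],[0,-2.1,0,0,0,0,0.5],[0,-2.8,0,0,0,0,0.5],[0,-3.5,0,0,0,0,0.5],[0,-4.2,0,0,0,0,0.5],[0,-4.8,0,0,0,0,0.5],[0,-5.4,0,0,0,0,0.5],[0,-6,0,0,0,0,0.5],[0,-6.5,0,0,0,0,0.5],[0,-7,0,0,0,0,0.5]]'
```

```text
clock: 4.15
eef_pos: [0.5873, 0.1749, 0.0684]
eef_rot: [0.0, -0.18, 0.984, 0.0]
ft_force: [-0.9, 1.5, 6.0]
finger_gap: 0.0137
finger_force: 30.0
```

```bash
python3 -m crank '[[0,-0.3,0,0,0,0,0.5],[0,-0.5,0,0,0,0,0.5],[0,-0.7,0,0,0,0,0.5],[0,-0.8,0,0,0,0,0.5]]'; python3 -m crank '[[0,-0.15,0,0,0,0,0.5],[0,-0.3,0,0,0,0,0.5]]'
```

```text
clock: 4.65
eef_pos: [0.5895, 0.1688, 0.0683]
eef_rot: [0.0, -0.18, 0.984, 0.001]
ft_force: [-5.0, 17.9, 7.0]
finger_gap: 0.0141
finger_force: 30.0
clock: 4.9
eef_pos: [0.5896, 0.1685, 0.0683]
eef_rot: [-0.0, -0.18, 0.984, 0.003]
ft_force: [-11.9, 42.9, 9.4]
finger_gap: 0.0137
finger_force: 30.0
```

The cover is on its stop. I'll relax the push, release and rise.

```bash
python3 -m crank '[[0,0.35,0,0,0,0,0.5],[0,0.35,0,0,0,0,0.5]]'; python3 -m crank '[[0,0,0,0,0,0,4],[0,0,0,0,0,0,5],[0,0,0,0,0,0,5],[0,0,-4,0,0,0,5],[0,0,-9,0,0,0,7],[0,0,-12,0,0,0,9],[0,0,-12,0,0,0,9]]'
python3 - <<'E'
from h import *
d=snap('wrist','w2'); c=cloud(d); z=c[...,2]; ok=d['z_map']>0
near=np.hypot(c[...,0]-.5895,c[...,1]-.1685)<.05
p=c[near&(z>.084)&(z<.096)&ok]; print(cv2.minAreaRect((p[:,:2]*1000).astype(np.float32)))
d=manip.get_image('scene'); c=cloud(d); hsv=cv2.cvtColor(d['frame'],cv2.COLOR_RGB2HSV)
p,r,s=tool(); print(p,r.as_matrix().round(3),s['joint_pos'].round(2)); rel([.5138,-.232,.18])
E
```

```text
clock: 5.15
eef_pos: [0.5895, 0.1689, 0.0683]
eef_rot: [0.0, -0.18, 0.984, 0.001]
ft_force: [-3.1, 9.1, 6.8]
finger_gap: 0.0139
finger_force: 30.0
clock: 6.02
eef_pos: [0.5909, 0.168, 0.1903]
eef_rot: [0.002, -0.18, 0.984, -0.0]
ft_force: [-0.2, 0.1, -0.1]
finger_gap: 0.0774
finger_force: 0.0
((588.6846313476562, 168.6752166748047), (39.33519744873047, 13.35461711883545), 20.475311279296875)
[0.58935487 0.16772506 0.18756726] [[-0.935 -0.354 -0.   ]
 [-0.354  0.935 -0.   ]
 [ 0.    -0.    -1.   ]] [ 0.18  0.5   1.41 -0.    1.23 -1.75]
shift cm [ 21.2  -34.72   0.76]
```

View pics/w2.png

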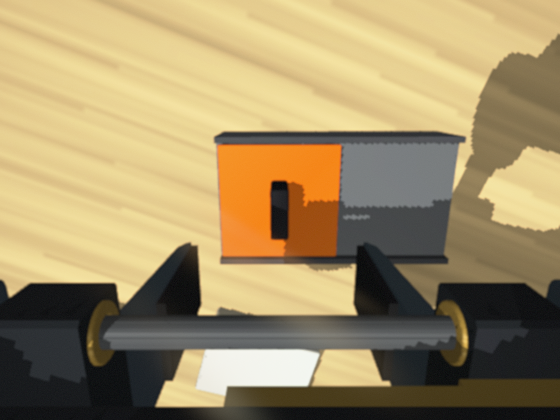

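The cover at (278,200) is flush with the box's -y end, so the box is shut. I'm moving over the tray.

```bash
python3 -m crank '[[21.2,-34.7,-1,0,0,-9.5,9],[21.2,-34.7,-1,0,0,-9.5,9],[21.2,-34.7,-1,0,0,-9.5,9],[21.2,-34.7,-1,0,0,-9.5,9],[21.2,-34.7,-1,0,0,-9.5,9],[21.2,-34.7,-1,0,0,-9.5,9],[21.2,-34.7,-1,0,0,-9.5,9],[21.2,-34.7,-1,0,0,-9.5,9],[21.2,-34.7,-1,0,0,-9.5,9],[21.2,-34.7,-1,0,0,-9.5,9]]'
python3 - <<'E'
from h import *
d=snap('wrist','w3'); c=cloud(d); z=c[...,2]; ok=d['z_map']>0
hsv=cv2.cvtColor(d['frame'],cv2.COLOR_RGB2HSV); H,S=hsv[...,0],hsv[...,1]
near=np.hypot(c[...,0]-.514,c[...,1]+.232)<.11
def rect(m,n):
    p=c[m&ok&near]; print(n,len(p),cv2.minAreaRect((p[:,:2]*1000).astype(np.float32)),p[:,2].mean(),p[p[:,2].argmax()])
rect((z>.066)&(z<.076)&(H>15)&(H<35),'handle'); rect((z>.007)&(z<.015)&(H>105)&(H<128)&(S>150),'tray'); rect((z>.02)&(z<.04)&(S<60),'ball')
p,r,s=tool(); print(p,r.as_matrix().round(3),s['joint_pos'].round(2))
E
```

```text
clock: 7.38
eef_pos: [0.5141, -0.2305, 0.1975]
eef_rot: [-0.0, -0.261, 0.965, 0.0]
ft_force: [-0.5, -0.6, -0.0]
finger_gap: 0.0902
finger_force: 0.0
handle 832 ((511.1705322265625, -233.01458740234375), (43.92204666137695, 13.407083511352539), 27.73052215576172) 0.07105265143114649 [ 0.50729372 -0.23222658  0.07434957]
tray 9727 ((510.66229248046875, -232.54161071777344), (153.62979125976562, 78.40777587890625), 27.971662521362305) 0.010871901293563035 [ 0.45814177 -0.29102006  0.01417336]
ball 421 ((532.4845581054688, -229.986083984375), (79.34278869628906, 22.194997787475586), 41.81636428833008) 0.02842766449880241 [ 0.49572671 -0.24797994  0.03773196]
[ 0.51415215 -0.23061019  0.19766246] [[-0.863 -0.505 -0.   ]
 [-0.505  0.863  0.   ]
 [ 0.     0.001 -1.   ]] [-0.53  0.42  1.52  0.    1.2  -2.63]
```

View pics/w3.png

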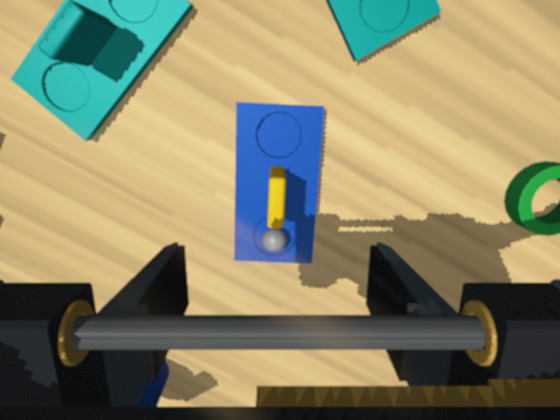

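The tray is at (278,182), with the handle at (277,195) and the ball in its pocket at (274,238). The spray bottle is at the lower left edge, so I'm checking its clearance before I descend.

```bash
python3 - <<'E'
from h import *
d=np.load('s1.npz'); c=cloud(d); z=c[...,2]; m=(z>.06)&(z<.16)&(c[...,0]>.4)&(c[...,1]<-.05)&(c[...,0]<.95); m[:, :285]=0
p=c[m]; print(p.min(0),p.max(0),p.mean(0),len(p)); q=(p.mean(0)-[.511,-.2328,0])[:2]
print('in tool axes', q@[-.863,-.505], q@[-.505,.863])
E
```

```text
[ 0.74486117 -0.28155652  0.06044209] [ 0.80412034 -0.23215298  0.1397106 ] [ 0.77735205 -0.26205263  0.10543832] 1075
in tool axes -0.21508924135634522 -0.15975280988752547
```

```bash
python3 -m crank '[[0.4,0,4,0,0,2.3,7],[0.4,0,8,0,0,2.3,6],[0.4,0,12,0,0,2.3,5],[0.4,0,14.5,0,0,2.3,5],[0.4,0,16.6,0,0,2.3,5],[0.4,0,16.6,0,0,2.3,5]]'; python3 -m crank '[[0,0,0,0,0,0,3.5],[0,0,0,0,0,0,2.5],[0,0,0,0,0,0,2],[0,0,0,0,0,0,1.7],[0,0,0,0,0,0,1.5],[0,0,0,0,0,0,1.3],[0,0,0,0,0,0,1],[0,0,0,0,0,0,0.7],[0,0,0,0,0,0,0.7],[0,0,0,0,0,0,0.7]]'; python3 - <<'E'
from h import *
d=snap('wrist','w4'); 
E
```

```text
clock: 8.18
eef_pos: [0.51, -0.2326, 0.0308]
eef_rot: [-0.001, -0.242, 0.97, 0.001]
ft_force: [0.9, 0.6, 0.4]
finger_gap: 0.0494
finger_force: 0.0
clock: 9.43
eef_pos: [0.5105, -0.2337, 0.032]
eef_rot: [-0.0, -0.241, 0.97, 0.0]
ft_force: [-1.4, 0.9, 6.0]
finger_gap: 0.0138
finger_force: 30.0
```

View pics/w4.png

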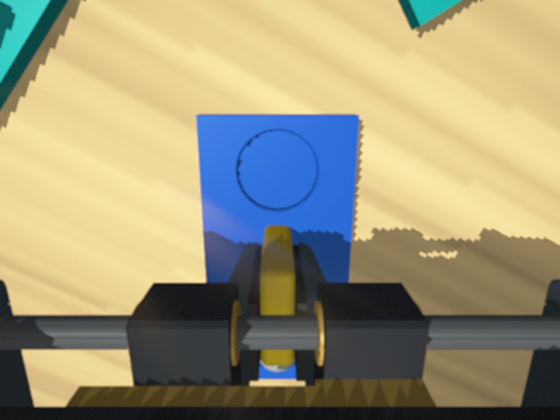

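The handle is held between the pads at (278,290) and the tray sits square. I'll lift it gently.

```bash
python3 -m crank '[[0,0,-0.2,0,0,0,0.7],[0,0,-0.6,0,0,0,0.7],[0,0,-1.2,0,0,0,0.7],[0,0,-2,0,0,0,0.7],[0,0,-3,0,0,0,0.7],[0,0,-4,0,0,0,0.7],[0,0,-5,0,0,0,0.7],[0,0,-6,0,0,0,0.7],[0,0,-7,0,0,0,0.7],[0,0,-7.8,0,0,0,0.7],[0,0,-8.3,0,0,0,0.7],[0,0,-8.5,0,0,0,0.7]]'; python3 -m crank '[[0,0,-0.2,0,0,0,0.7],[0,0,-0.6,0,0,0,0.7],[0,0,-1.2,0,0,0,0.7],[0,0,-2,0,0,0,0.7],[0,0,-3,0,0,0,0.7],[0,0,-4,0,0,0,0.7],[0,0,-4.9,0,0,0,0.7],[0,0,-5.7,0,0,0,0.7],[0,0,-6.3,0,0,0,0.7],[0,0,-6.8,0,0,0,0.7],[0,0,-7,0,0,0,0.7],[0,0,-7.1,0,0,0,0.7]]'; python3 - <<'E'
from h import *
d=snap('scene','s2'); c=cloud(d); hsv=cv2.cvtColor(d['frame'],cv2.COLOR_RGB2HSV); H,S=hsv[...,0],hsv[...,1]
m=(H>108)&(H<126)&(S>170)&(np.hypot(c[...,0]-.51,c[...,1]+.233)<.11)&(c[...,2]>.14)&(c[...,2]<.2)
p=c[m]; A=np.c_[p[:,:2]-p[:,:2].mean(0),np.ones(len(p))]
x=np.linalg.lstsq(A,p[:,2],rcond=None)[0]; print('tilt deg',np.degrees(x[:2]),'top z',x[2],len(p))
p,r,s=tool(); print(p,r.as_matrix().round(3),s['ft_force'],s['ft_torque']); rel([.5719,.2137,p[2]])
im=d['frame'][120:420,60:460,::-1]; cv2.imwrite('pics/c2.png',cv2.resize(im,(800,600)))
E
```

```text
clock: 10.98
eef_pos: [0.5106, -0.2337, 0.1171]
eef_rot: [0.0, -0.241, 0.97, -0.0]
ft_force: [-0.6, -0.1, -3.0]
finger_gap: 0.0137
finger_force: 30.0
clock: 12.48
eef_pos: [0.5106, -0.2337, 0.1879]
eef_rot: [-0.0, -0.241, 0.97, 0.0]
ft_force: [-0.8, 0.1, -3.9]
finger_gap: 0.0137
finger_force: 30.0
tilt deg [0.22828531 0.03486459] top z 0.16710593250234368 1505
[ 0.51056146 -0.23371045  0.18794055] [[-0.884 -0.468 -0.   ]
 [-0.468  0.884  0.   ]
 [ 0.     0.    -1.   ]] [-0.81062093 -0.35301559 -3.11561139] [0.04907492 0.06155362 0.01006811]
shift cm [-26.37  36.66   0.  ]
```

View pics/c2.png

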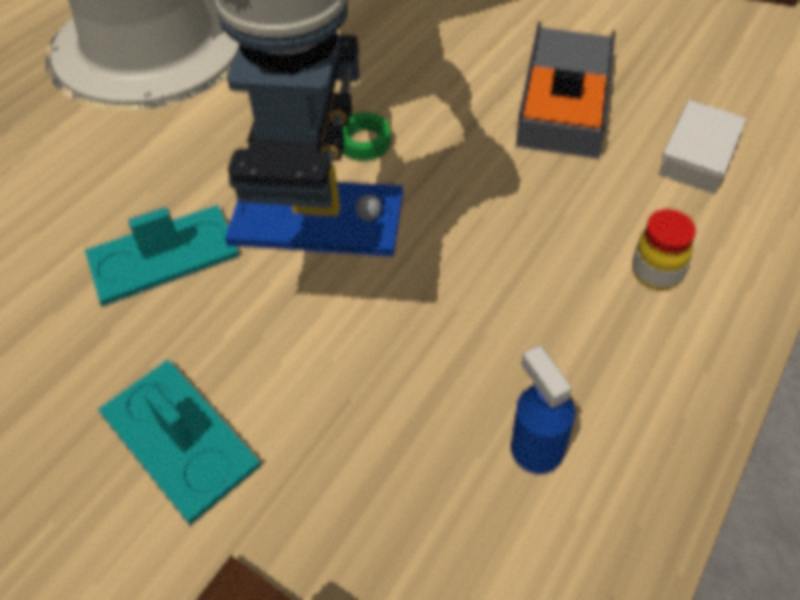

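The tray is level, and the ball at (370,207) is still in its pocket. I'll carry it smoothly in four legs.

```bash
python3 -m crank '[[-0.12,0.16,0,0,0,0,0.7],[-0.35,0.49,0,0,0,0,0.7],[-0.7,0.97,0,0,0,0,0.7],[-1.23,1.71,0,0,0,0,0.7],[-1.93,2.68,0,0,0,0,0.7],[-2.74,3.82,0,0,0,0,0.7],[-3.62,5.03,0,0,0,0,0.7],[-4.5,6.25,0,0,0,0,0.7],[-5.26,7.31,0,0,0,0,0.7],[-5.9,8.2,0,0,0,0,0.7],[-6.37,8.85,0,0,0,0,0.7],[-6.6,9.17,0,0,0,0,0.7]]'; python3 -m crank '[[-0.12,0.16,0,0,0,0,0.7],[-0.35,0.49,0,0,0,0,0.7],[-0.7,0.97,0,0,0,0,0.7],[-1.23,1.71,0,0,0,0,0.7],[-1.93,2.68,0,0,0,0,0.7],[-2.74,3.82,0,0,0,0,0.7],[-3.62,5.03,0,0,0,0,0.7],[-4.5,6.25,0,0,0,0,0.7],[-5.26,7.31,0,0,0,0,0.7],[-5.9,8.2,0,0,0,0,0.7],[-6.37,8.85,0,0,0,0,0.7],[-6.6,9.17,0,0,0,0,0.7]]'
```

```text
clock: 14.02
eef_pos: [0.5261, -0.1214, 0.1879]
eef_rot: [0.0, -0.241, 0.97, -0.0]
ft_force: [0.3, -0.7, -2.9]
finger_gap: 0.0136
finger_force: 30.0
clock: 15.52
eef_pos: [0.5414, -0.0095, 0.1879]
eef_rot: [-0.0, -0.241, 0.97, -0.0]
ft_force: [-0.3, 0.2, -3.2]
finger_gap: 0.0139
finger_force: 30.0
```

```bash
python3 -m crank '[[-0.12,0.16,0,0,0,0,0.7],[-0.35,0.49,0,0,0,0,0.7],[-0.7,0.97,0,0,0,0,0.7],[-1.23,1.71,0,0,0,0,0.7],[-1.93,2.68,0,0,0,0,0.7],[-2.74,3.82,0,0,0,0,0.7],[-3.62,5.03,0,0,0,0,0.7],[-4.5,6.25,0,0,0,0,0.7],[-5.26,7.31,0,0,0,0,0.7],[-5.9,8.2,0,0,0,0,0.7],[-6.37,8.85,0,0,0,0,0.7],[-6.6,9.17,0,0,0,0,0.7]]'; python3 - <<'E'
from h import *
p,r,s=tool(); rel([.5719,.2137,.189])
E
```

```text
clock: 17.02
eef_pos: [0.5568, 0.1025, 0.1879]
eef_rot: [-0.0, -0.241, 0.97, 0.0]
ft_force: [-0.9, 0.6, -2.5]
finger_gap: 0.0141
finger_force: 30.0
shift cm [-6.55  9.12 -0.11]
```

```bash
python3 -m crank '[[-0.12,0.16,0,0,0,0,0.7],[-0.35,0.49,0,0,0,0,0.7],[-0.7,0.97,0,0,0,0,0.7],[-1.23,1.71,0,0,0,0,0.7],[-1.93,2.68,0,0,0,0,0.7],[-2.74,3.82,0,0,0,0,0.7],[-3.62,5.03,0,0,0,0,0.7],[-4.5,6.25,0,0,0,0,0.7],[-5.26,7.31,0,0,0,0,0.7],[-5.9,8.2,-0.1,0,0,0,0.7],[-6.35,8.8,-0.1,0,0,0,0.7],[-6.55,9.12,-0.1,0,0,0,0.7]]'; python3 -m crank '[[0,0,0,0,0,0,0.7],[0,0,0,0,0,0,0.7],[0,0,0,0,0,0,0.7],[0,0,0,0,0,0,0.7],[0,0,0,0,0,0,0.7],[0,0,0,0,0,0,0.7],[0,0,0,0,0,0,0.7],[0,0,0,0,0,0,0.7]]'; python3 - <<'E'
from h import *
im=[]
for n in ('scene','side'):
    d=snap(n,n+'F'); c=cloud(d); hsv=cv2.cvtColor(d['frame'],cv2.COLOR_RGB2HSV); H,S=hsv[...,0],hsv[...,1]
    m=(H>108)&(H<126)&(S>170)&(np.hypot(c[...,0]-.572,c[...,1]-.214)<.11)&(c[...,2]>.155)&(c[...,2]<.18)
    p=c[m]; print(n,len(p))
    if len(p)>50:
        x=np.linalg.lstsq(np.c_[p[:,:2]-p[:,:2].mean(0),np.ones(len(p))],p[:,2],rcond=None)[0]; print(np.degrees(x[:2]),x[2],cv2.minAreaRect((p[:,:2]*1000).astype(np.float32)))
    f=d['frame'][:,:,::-1]; im.append(cv2.resize(f[40:240,260:460] if n=='scene' else f[180:380,130:330],(400,400)))
cv2.imwrite('pics/f.png',np.hstack(im))
E
```

```text
clock: 18.52
eef_pos: [0.572, 0.2137, 0.1889]
eef_rot: [-0.0, -0.241, 0.97, -0.0]
ft_force: [0.1, 0.4, -3.3]
finger_gap: 0.0138
finger_force: 30.0
clock: 19.52
eef_pos: [0.5719, 0.2133, 0.1889]
eef_rot: [-0.0, -0.241, 0.97, 0.0]
ft_force: [0.2, -0.7, -3.6]
finger_gap: 0.0137
finger_force: 30.0
scene 835
[-0.21431906  0.23729797] 0.16807343050346987 ((574.4246826171875, 211.09120178222656), (153.5750274658203, 82.69789123535156), 27.263412475585938)
side 209
[ 2.92444399 -1.88558326] 0.16662967626176503 ((573.0333251953125, 217.14202880859375), (148.2908172607422, 76.62298583984375), 27.81698226928711)
```

View pics/f.png

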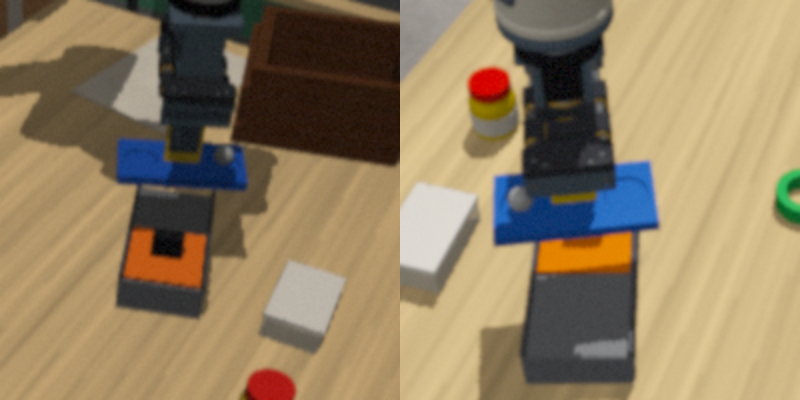

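Both views show the tray level over the middle of the box with its underside at about 0.156 m. The ball, at (225,155) in the left half and (520,200) in the right half, is in its pocket, and the cover is shut. I'm handing the job in.

```bash
python3 -c "
from bench import manip; print(manip.close_job())"
```

```text
the job is handed in; nothing more can be done
None
```

I slid the cover fully shut first, then carried the tray to the box and handed the job in at about 20 s, with the tray held level about 10 cm above the cover over the middle of the box and the ball still in its pocket; closing the cover against its stop briefly pushed the wrist force to about 45 N through the fingers.

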